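# Pack the pair of L-plates in the parts tray

## Robot

A 6-joint arm with a two-finger parallel gripper is mounted at the origin on the work surface. World frame = base frame: x ahead of the robot, y to its left, z up, the work surface at z = 0. Lengths are in m, angles in rad, forces in N, time in s.
With the tool pointing down it reaches from about 0.425 to 0.95 m from the base axis. Payload 14.7 kg.
Tool frame: the origin (TCP) lies midway between the tips of the shut fingers; the grasp point (between the pads) lies 19 mm behind it; z points along the fingers, y is the line along which they close (so a half turn about z gives the same grasp; the last joint's range is limited). The gripper opens to 85 mm and grips with 20 to 120 N. Pads are 22 mm wide; open, the fingers measure 114 mm over their backs; the gripper's body (76 mm by 85 mm) begins 54 mm behind the grasp point. The pads swing forward as they close: fully open they stand 13 mm farther back than shut.
Start: joints at [-1.195, 0.48, 1.596, -0, 1.065, -0.047], TCP at [0.267, -0.593, 0.231] pointing down, gripper open.
Joint ranges: [-2.75, 2.75], [-0.82, 2.05], [0.23, 2.67], [-1.56, 4.7], [0.09, 2.69], [-2.92, 2.92]. Speed limits (rad/s): [1.89, 1.89, 2.39, 3.01, 3.01, 3.01].

## Interface

Orientations are given as a unit quaternion [x, y, z, w].
In Python, from bench import bot gives the robot as it stands.
- The arm moves only by the tool shift_gripper, called after ">>>" by a JSON object that holds its "name" and its "arguments". Schema: {"type":"object","properties":{"deltas":{"type":"array","items":{"type":"object","properties":{"turn_vec":{"type":"array","items":{"type":"number"},"minItems":3,"maxItems":3},"d":{"type":"array","items":{"type":"number"},"minItems":3,"maxItems":3},"aperture":{"type":"number"}},"additionalProperties":false,"required":["aperture"]},"minItems":1,"maxItems":8},"only":{"type":"string"},"quiet":{"type":"boolean"},"lines":{"type":"string"}},"required":["deltas"],"additionalProperties":false}. deltas is a list of rows, 1 to 8 of them, each an object with the fields turn_vec (a list: a rotation vector rx, ry, rz in units of 0.2 rad), d (a list: dx, dy, dz in units of 5 mm), aperture (the finger opening in m); a field left out counts as zero (the opening has to be given); each row is the pose to reach, as a shift and turn from the pose commanded when the call began, along the tool's axes at that moment; what a row does not reach only later rows make up. A row lasts 1/10 s, in which the tool goes at most 0.05 m and 0.15 rad, less where a joint would pass 70% of its speed; a pose out of reach is approached as far as the arm can. The fingers move at their own pace and stop on an object; the grip force is fixed at half the most. Time passes only in rows, so rows that do not move let the fingers close. The tool returns the time, the measured TCP pose, the force, the opening and the grip force at its end. only (a regular expression) keeps the lines of the reply that match it, lines (a string "A,B") keeps lines A to B, and quiet returns only ok. Input that does not fit is refused with a message, and nothing moves.
- bot.read_state(): the state, without advancing time (a new reading comes with each control period).
- bot.snapshot(name): name is "side" or "top"; returns a dict with "frame" (384x512x3 uint8, red, green, blue), "intrinsics" (3x3 intrinsics, pixels), "cam_to_world" (4x4, takes a point from camera to world coordinates). Camera axes: x right, y down, z forward; pixel columns grow to the right and rows downward; lengths in m; the calibration is good to about 2 mm. A picture is of the moment at which its call begins. There is no depth.
- bot.hand_in(): hands the job in; it is judged then, once.
The state is a dict: "time": time; "q": joint angles; "qvel": joint speeds; "joint_efforts": joint torques, N m; "tcp_pos": TCP position; "ee_rot": TCP orientation; "force": force on the tool from outside, world axes, zero at the start; "moment": the same for the moment, N m; "finger_gap": finger opening in m; "gripper_force": force on a finger pad.
Only numpy, scipy, OpenCV 4.12 (cv2) and the standard library are available. Lean on these libraries where they do the work, as an engineer would, in place of code of your own. Each camera call takes 0.05 s, during which the arm holds its last target. There are 200 camera calls.

## Task

Two of the steel shelving plates on the bench are L-shaped. Pack both into the shallow rectangular tray, rib up and turned so that they interlock and fill it, each lying flat on the tray's floor inside its walls.

Things in the scene. Friction and masses are not known exactly. Their poses are not given: they have to be found in the camera images.
- tray: Shallow steel tray, dark floor, grey walls, fixed to the bench; inside 210 mm (its x) by 120 mm (its y). Floor 3 mm thick, walls 4 mm thick, 12 mm high overall. Origin: centre of the underside; z up. Holds just the two L-plates, legs along its long sides, one a half turn from the other, with gaps of about 10 mm. A T-plate, a straight plate and a tape roll lie nearby and stay out of it.
- plate_a: One of two identical L-shaped steel plates, 5 mm thick, about 0.36 kg, rib up. Leg x -56 to 79, y -34 to 11 mm; foot x -56 to -11, y 11 to 56 mm. Upright rib to pinch from above: 40 mm long (x), 8 mm thick (y), from the plate to 40 mm above its underside, centred on the origin. Origin: on the underside below the rib's middle, at the centre of mass; z up. Starts flat on the bench at any yaw.
- plate_b: One of two identical L-shaped steel plates, 5 mm thick, about 0.36 kg, rib up. Leg x -56 to 79, y -34 to 11 mm; foot x -56 to -11, y 11 to 56 mm. Upright rib to pinch from above: 40 mm long (x), 8 mm thick (y), from the plate to 40 mm above its underside, centred on the origin. Origin: on the underside below the rib's middle, at the centre of mass; z up. Starts flat on the bench at any yaw.

How it is judged:
By the outcome, as a careful person would: the job done as asked, in the order asked, and still so for the second after the job is handed in, with the robot touching nothing.
It also fails if it takes over 64 s, if anything falls off the work surface, if the arm or the gripper's body presses on something with over 40 N, if the wrist force passes 120 N, or if a joint passes its speed limit or range.

## Working session

There is one attempt and no reset: what is moved stays moved. The work goes in short steps, Python scripts to look and compute and a tool call to move; the robot and the scene stay as the last step left them, time stands still between calls to the robot, and variables do not carry over. Pictures are saved under pics/ and viewed, at most 10 in all, crops included, and the job is handed in when it is done.

```bash
ls; mkdir -p pics
```

Run:
```python
from bench import bot
import cv2
for n in("top","side"):
    s=bot.snapshot(n); cv2.imwrite(f"pics/{n}0.png",s["frame"][:,:,::-1]); print(s["intrinsics"],s["cam_to_world"])
print(bot.read_state())
```

```text
bench.py
pics
[[468.70536145   0.         253.80837036]
 [  0.         468.70536145 188.14029483]
 [  0.           0.           1.        ]] [[-0.02833281 -0.99526416  0.09298661  0.45667776]
 [-0.99940132  0.02635656 -0.02241299  0.01463723]
 [ 0.01985604 -0.09356596 -0.99541506  0.97499186]
 [ 0.          0.          0.          1.        ]]
[[375.24546752   0.         253.91665253]
 [  0.         375.24546752 192.72386261]
 [  0.           0.           1.        ]] [[-9.65721422e-01 -2.03452679e-01  1.61211485e-01  4.21230778e-01]
 [-2.59579979e-01  7.55450134e-01 -6.01592328e-01  5.23247322e-01]
 [ 6.08332601e-04 -6.22817872e-01 -7.82366620e-01  6.99350844e-01]
 [ 0.00000000e+00  0.00000000e+00  0.00000000e+00  1.00000000e+00]]
{'time': 0.1, 'q': array([-1.19459576e+00,  4.80796335e-01,  1.59681590e+00,  8.43878304e-06,
        1.06510722e+00, -4.66480184e-02]), 'qvel': array([ 0.00122636,  0.00203451, -0.00093652, -0.00090704, -0.00015145,
       -0.00077749]), 'joint_efforts': array([ 5.92202850e-04, -9.52257872e+01, -4.31044364e+01, -8.41323981e-05,
        5.21284135e-03, -4.24324094e-05]), 'tcp_pos': array([ 0.26658816, -0.59240185,  0.23071703]), 'ee_rot': array([ 9.77733289e-01,  2.09850659e-01, -8.87756945e-05, -5.56376670e-04]), 'force': array([-0.08724622, -0.46322792, -0.46958492]), 'moment': array([-0.00249207,  0.02792362, -0.0278729 ]), 'gripper_force': 0.0, 'finger_gap': 0.08549655306819372}
```
View pics/top0.png

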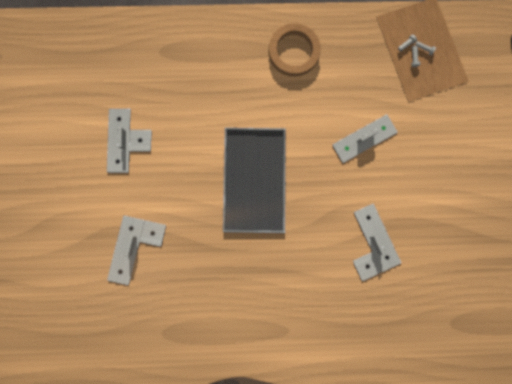

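The top view shows the tray at about (255,181), L-plates at (133,250) and (377,243), the T at (128,140) and the straight plate at (365,140). Next I'll measure the outlines.

Create h.py:
```python
import numpy as np, cv2
from bench import bot
L=np.array([[-56,-34],[79,-34],[79,11],[-11,11],[-11,56],[-56,56]])/1e3
def cast(s,px,z):
    K,T=s["intrinsics"],s["cam_to_world"]
    d=np.c_[np.asarray(px,float).reshape(-1,2),np.ones(len(np.asarray(px).reshape(-1,2)))]@np.linalg.inv(K).T@T[:3,:3].T
    o=T[:3,3]; return (o+d*((z-o[2])/d[:,2:]))[:,:2]
def proj(s,P):
    T=np.linalg.inv(s["cam_to_world"]);c=np.asarray(P)@T[:3,:3].T+T[:3,3];u=c@s["intrinsics"].T;return u[:,:2]/u[:,2:]
def kabsch(A,B):
    a,b=A.mean(0),B.mean(0);H=(A-a).T@(B-b);th=np.arctan2(H[0,1]-H[1,0],H[0,0]+H[1,1])
    R=np.array([[np.cos(th),-np.sin(th)],[np.sin(th),np.cos(th)]]);t=b-R@a
    return th,t,np.linalg.norm(A@R.T+t-B,axis=1)
def mask(s):
    f=cv2.resize(s["frame"],None,fx=4,fy=4,interpolation=cv2.INTER_CUBIC)
    hsv=cv2.cvtColor(f,cv2.COLOR_RGB2HSV); return cv2.morphologyEx(((hsv[...,1]<75)).astype(np.uint8),cv2.MORPH_OPEN,np.ones((7,7)))
def px4(c): return (c.reshape(-1,2)+.5)/4-.5
def lfit(s,z,c):
    best=None
    for e in range(8,60,2):
        p=cv2.approxPolyDP(c,e,True)
        if len(p)!=6: continue
        w=cast(s,px4(p),z)
        for r in range(6):
          for q in (w,w[::-1]):
            k=kabsch(L,np.roll(q,r,0))
            if best is None or k[2].max()<best[2].max(): best=k
    return best
```

Run:
```python
from h import *
for n in("top","side"):
    s=bot.snapshot(n);m=mask(s)
    cs,_=cv2.findContours(m,cv2.RETR_EXTERNAL,cv2.CHAIN_APPROX_NONE)
    for c in cs:
        a=cv2.contourArea(c)/16
        if a<300: continue
        M=cv2.moments(c);ctr=[M["m10"]/M["m00"]/4,M["m01"]/M["m00"]/4]
        r=cv2.minAreaRect(c)
        print(n,np.round(ctr),round(a),np.round(cast(s,px4(cv2.boxPoints(r)*1.0),.012),4).tolist() if a>4000 else "")
        if a<4000:
            k=lfit(s,.005,c); print("   ",k and (round(k[0],3),k[1].round(4),(k[2]*1e3).round(1)))
    vis=cv2.resize(s["frame"][:,:,::-1],(1024,768)).copy()
    cv2.drawContours(vis,[(c/2).astype(int) for c in cs],-1,(0,0,255),1)
    cv2.imwrite(f"pics/{n}1.png",cv2.resize(vis,(800,600),interpolation=cv2.INTER_AREA))
```

```text
top [133. 246.] 2005 
    (np.float64(2.894), array([0.436 , 0.2444]), array([1.2, 1.5, 1.5, 3.5, 0.7, 2. ]))
top [375. 245.] 1951 
    (np.float64(0.39), array([ 0.4246, -0.2532]), array([1.2, 2.3, 1.5, 4.5, 1.3, 0.7]))
top [255. 181.] 6429 [[0.6757, 0.0544], [0.6726, -0.0757], [0.453, -0.0681], [0.4566, 0.0593]]
top [365. 139.] 1367 
    None
top [124. 141.] 1879 
    None
top [416.  49.] 362 
    (np.float64(1.218), array([ 0.8509, -0.3714]), array([73. , 71.7, 64.2, 29.3, 49.6, 50.3]))
top [138.   2.] 1550 
    None
side [286. 310.] 2258 
    (np.float64(2.896), array([0.4361, 0.2433]), array([1.5, 0.9, 2.4, 6.7, 1.4, 2.4]))
side [174. 289.] 1998 
    (np.float64(2.89), array([0.6467, 0.2602]), array([18.1, 20.6, 23.8, 22.2, 11.7, 19.6]))
side [254. 194.] 4183 [[0.6747, 0.0581], [0.6963, -0.0852], [0.4534, -0.0689], [0.4547, 0.0662]]
side [328. 136.] 846 
    (np.float64(0.394), array([ 0.4235, -0.2527]), array([1.9, 1.6, 1.6, 2.7, 1.5, 1.1]))
side [471. 156.] 4769 [[0.1352, -0.4413], [-0.0421, -0.4891], [0.0055, -0.1209], [0.1475, -0.0826]]
side [248. 124.] 543 
    None
side [220.  41.] 393 
    (np.float64(2.986), array([ 0.8679, -0.656 ]), array([56.9, 28.8, 27.9, 21. , 30.9, 17.3]))
side [ 87. 155.] 14156 [[1.0684, 0.3692], [1.215, -0.9877], [0.9424, -0.7807], [0.9413, 0.3998]]
side [488.  50.] 4498 [[0.0355, -1.1618], [-0.1696, -1.2172], [-0.0727, -0.5362], [0.0782, -0.4956]]
side [316.  14.] 3863 
    None
side [57. 65.] 16713 [[1.7897, -0.6877], [1.1357, -0.8644], [0.7498, 0.0486], [1.1352, 0.1524]]
```

View pics/side1.png

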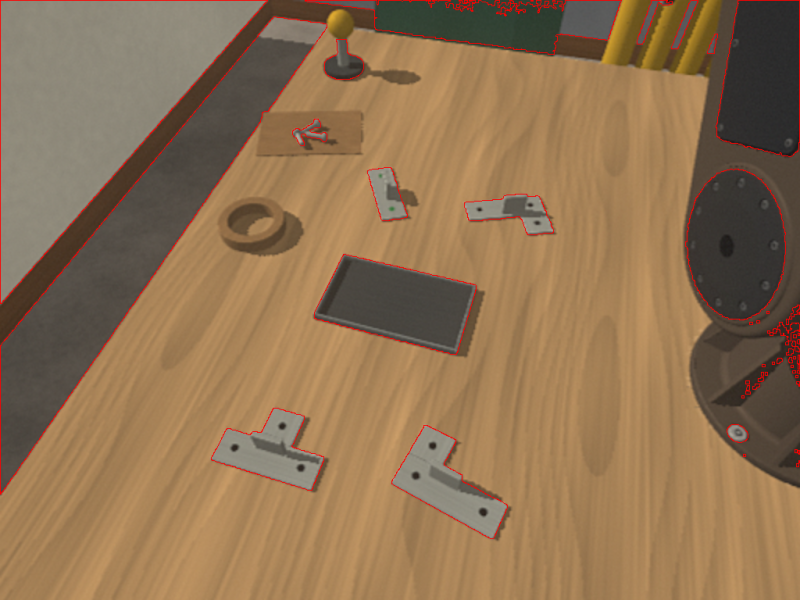

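View pics/top1.png

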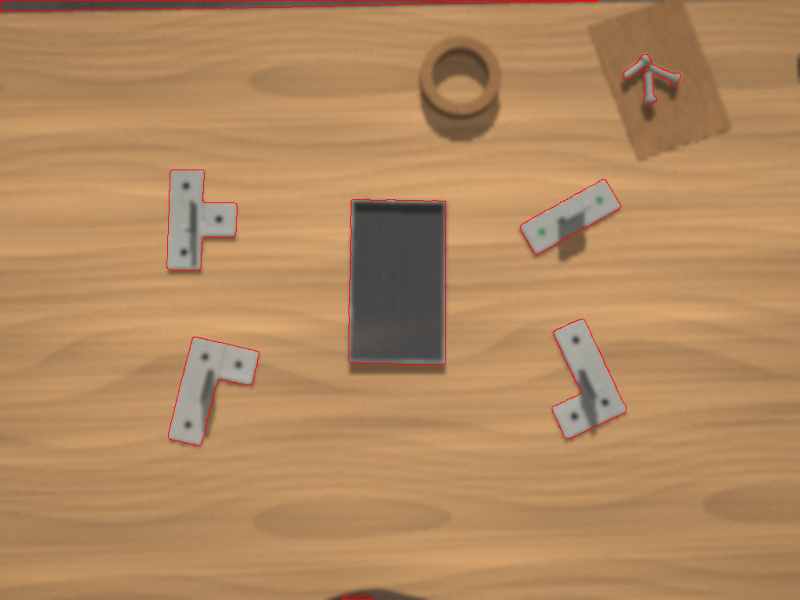

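Both views agree on the L-plates: plate A at (0.436, 0.244) with yaw 2.895, and plate B at (0.4243, -0.253) with yaw 0.392. The tray centre is about (0.5645, -0.0075) with yaw -0.027. I'll start with B.

Add to h.py:
```python
from scipy.spatial.transform import Rotation as Ro
TR=(np.array([.5645,-.0075]),-.027)
def slot(k):
    th=TR[1];R=np.array([[np.cos(th),-np.sin(th)],[np.sin(th),np.cos(th)]])
    return TR[0]+R@(np.array([-.039,-.016]) if k=="b" else np.array([.039,.016]))
def go(xy,z,yaw):  # rotvec and shift in tool axes to a straight-down pose, tool x at yaw (mod pi)
    s=bot.read_state();R=Ro.from_quat(s["ee_rot"]);best=None
    for y in (yaw,yaw+np.pi):
        G=Ro.from_matrix([[np.cos(y),np.sin(y),0],[np.sin(y),-np.cos(y),0],[0,0,-1]])
        v=(R.inv()*G).as_rotvec()
        if best is None or np.linalg.norm(v)<np.linalg.norm(best): best=v
    d=R.inv().apply(np.r_[xy,z]-s["tcp_pos"]); print(best.round(3),d.round(4),"t",s["time"])
```

```bash
python3 -c "
from h import *
go([.4243,-.253],.15,.392);go([.4243,-.253],.011,.392)"
```

```text
[-0.001 -0.     0.031] [ 0.2831 -0.2449  0.0811] t 0.2
[-0.001 -0.     0.031] [ 0.2831 -0.2447  0.2201] t 0.2
```

The manual's scale: shifts go in units of 5 mm and turns go in units of 0.2 rad. Converting my numbers, 0.283 m is 56.6, -0.245 m is -49, 0.031 rad is 0.155.

>>> {"name": "shift_gripper", "arguments": {"deltas": [{"turn_vec":[0, 0, 0.155], "d":[56.6, -49, 16.2], "aperture":0.04}, {"turn_vec":[0, 0, 0.155], "d":[56.6, -49, 16.2], "aperture":0.04}, {"turn_vec":[0, 0, 0.155], "d":[56.6, -49, 16.2], "aperture":0.04}, {"turn_vec":[0, 0, 0.155], "d":[56.6, -49, 16.2], "aperture":0.04}, {"turn_vec":[0, 0, 0.155], "d":[56.6, -49, 16.2], "aperture":0.04}, {"turn_vec":[0, 0, 0.155], "d":[56.6, -49, 16.2], "aperture":0.04}, {"turn_vec":[0, 0, 0.155], "d":[56.6, -49, 16.2], "aperture":0.04}, {"turn_vec":[0, 0, 0.155], "d":[56.6, -49, 16.2], "aperture":0.04}]}}

```text
time: 1.0
tcp_pos: [0.4246, -0.2503, 0.1497]
ee_rot: [0.981, 0.195, -0.0, -0.0]
force: [0.4, -1.1, -0.5]
finger_gap: 0.0404
gripper_force: 0.0
```

>>> {"name": "shift_gripper", "arguments": {"deltas": [{"aperture":0.04}, {"aperture":0.04}, {"aperture":0.04}]}}

```text
time: 1.3
tcp_pos: [0.4243, -0.254, 0.1505]
ee_rot: [0.981, 0.195, 0.0, 0.0]
force: [-0.0, 0.4, 0.9]
finger_gap: 0.0396
gripper_force: 0.0
```

```bash
python3 -c "
from h import *
go([.4243,-.253],.011,.392)
s=bot.snapshot('side');cv2.imwrite('pics/s2.png',cv2.resize(s['frame'][60:260,200:466,::-1],None,fx=3,fy=3))"
```

```text
[ 0.001 -0.    -0.   ] [ 0.0004 -0.001   0.1395] t 1.3
```

>>> {"name": "shift_gripper", "arguments": {"deltas": [{"d":[0, -0.2, 10], "aperture":0.04}, {"d":[0, -0.2, 20], "aperture":0.04}, {"d":[0, -0.2, 25], "aperture":0.04}, {"d":[0, -0.2, 27.8], "aperture":0.04}, {"d":[0, -0.2, 27.8], "aperture":0.04}, {"d":[0, -0.2, 27.8], "aperture":0.04}]}}

```text
time: 1.95
tcp_pos: [0.4238, -0.2531, 0.0116]
ee_rot: [0.981, 0.194, 0.0, 0.0]
force: [-0.0, 1.2, 0.2]
finger_gap: 0.0402
gripper_force: 0.0
```

```bash
python3 -c "
from h import *
go([.4243,-.253],.011,.392)
s=bot.snapshot('side');cv2.imwrite('pics/s3.png',cv2.resize(s['frame'][60:260,200:466,::-1],None,fx=3,fy=3))"
```

```text
[ 0.    -0.    -0.001] [0.0005 0.0001 0.0006] t 1.95
```

View pics/s3.png

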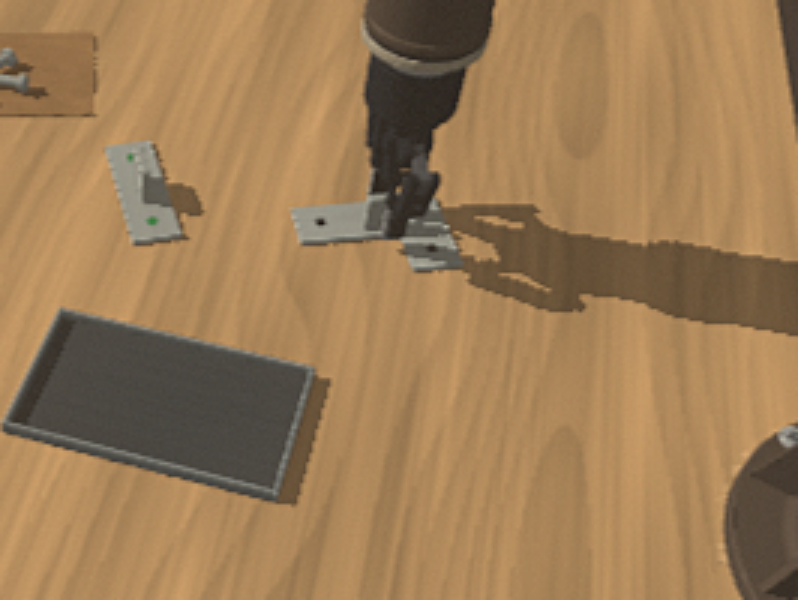

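The fingers straddle B's rib (crop about (405,205)). I'll close and lift.

>>> {"name": "shift_gripper", "arguments": {"deltas": [{"aperture":0.0}, {"aperture":0.0}, {"aperture":0.0}, {"aperture":0.0}, {"aperture":0.0}, {"aperture":0.0}]}}

```text
time: 2.6
tcp_pos: [0.4244, -0.2527, 0.0123]
ee_rot: [0.981, 0.195, 0.001, 0.001]
force: [-1.8, -1.3, 13.4]
finger_gap: 0.0073
gripper_force: 59.6
```

>>> {"name": "shift_gripper", "arguments": {"deltas": [{"d":[0, 0, -4], "aperture":0.0}, {"d":[0, 0, -12], "aperture":0.0}, {"d":[0, 0, -20], "aperture":0.0}, {"d":[0, 0, -20], "aperture":0.0}, {"d":[0, 0, -20], "aperture":0.0}]}}

```text
time: 3.1
tcp_pos: [0.4243, -0.2525, 0.1121]
ee_rot: [0.981, 0.195, 0.001, 0.001]
force: [-0.1, 0.1, -4.2]
finger_gap: 0.0072
gripper_force: 59.6
```

```bash
python3 -c "
from h import *
print(slot('b'),slot('a'));go(slot('b'),.113,-.027)"
```

```text
[ 0.52508227 -0.0224413 ] [0.60391773 0.0074413 ]
[ 0.002 -0.002  0.419] [ 0.181  -0.1741 -0.001 ] t 3.1
```

Scaled: 0.181 m is 36.2, -0.174 m is -34.8, 0.419 rad is 2.095.

>>> {"name": "shift_gripper", "arguments": {"deltas": [{"turn_vec":[0, 0, 0.5], "d":[6, -6, 0], "aperture":0}, {"turn_vec":[0, 0, 1], "d":[12, -12, 0], "aperture":0}, {"turn_vec":[0, 0, 1.5], "d":[20, -19, 0], "aperture":0}, {"turn_vec":[0, 0, 2], "d":[27, -26, 0], "aperture":0}, {"turn_vec":[0, 0, 2.095], "d":[33, -31.8, 0], "aperture":0}, {"turn_vec":[0, 0, 2.095], "d":[36.2, -34.8, 0], "aperture":0}, {"turn_vec":[0, 0, 2.095], "d":[36.2, -34.8, 0], "aperture":0}, {"turn_vec":[0, 0, 2.095], "d":[36.2, -34.8, 0], "aperture":0}]}}

```text
time: 3.9
tcp_pos: [0.5237, -0.0219, 0.1098]
ee_rot: [1.0, -0.013, -0.001, -0.0]
force: [0.8, -0.4, -4.4]
finger_gap: 0.007
gripper_force: 59.9
```

```bash
python3 -c "
from h import *
go(slot('b'),.06,-.027)"
```

```text
[-0.     0.003  0.001] [0.0015 0.0005 0.0498] t 3.9
```

>>> {"name": "shift_gripper", "arguments": {"deltas": [{"d":[0, 0, 5], "aperture":0}, {"d":[0, 0, 10], "aperture":0}, {"d":[0, 0, 10], "aperture":0}, {"d":[0, 0, 10], "aperture":0}]}}

```text
time: 4.3
tcp_pos: [0.5238, -0.0231, 0.061]
ee_rot: [1.0, -0.014, -0.001, -0.0]
force: [0.5, 0.4, -4.5]
finger_gap: 0.0068
gripper_force: 59.7
```

Run:
```python
from h import *
go(slot('b'),.06,-.027)
for n in("top","side"):
    s=bot.snapshot(n);z=bot.read_state()["tcp_pos"][2]-.012
    P=np.c_[L+0,np.zeros(6)+z+.005]; th=-.027
    P[:,:2]=L@np.array([[np.cos(th),np.sin(th)],[-np.sin(th),np.cos(th)]])+bot.read_state()["tcp_pos"][:2]
    vis=cv2.resize(s["frame"],None,fx=4,fy=4)[:,:,::-1].copy(); p=((proj(s,P)+.5)*4).astype(int)
    cv2.polylines(vis,[p],True,(0,0,255),1); c=p.mean(0).astype(int)
    x,y=max(c[0]-380,0),max(c[1]-290,0)
    cv2.imwrite(f"pics/h_{n}.png",vis[y:y+580,x:x+780])
```

```text
[-0.     0.002 -0.001] [ 0.0013 -0.0007  0.001 ] t 4.3
```

View pics/h_top.png

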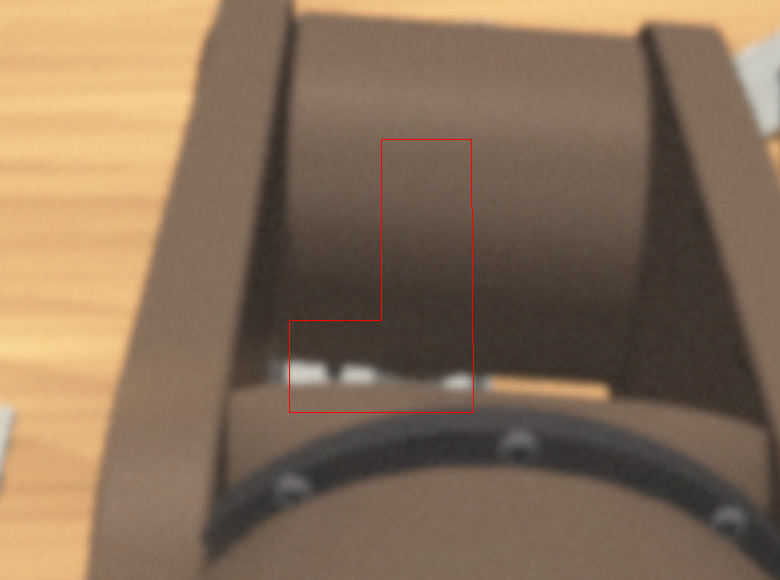

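View pics/h_side.png

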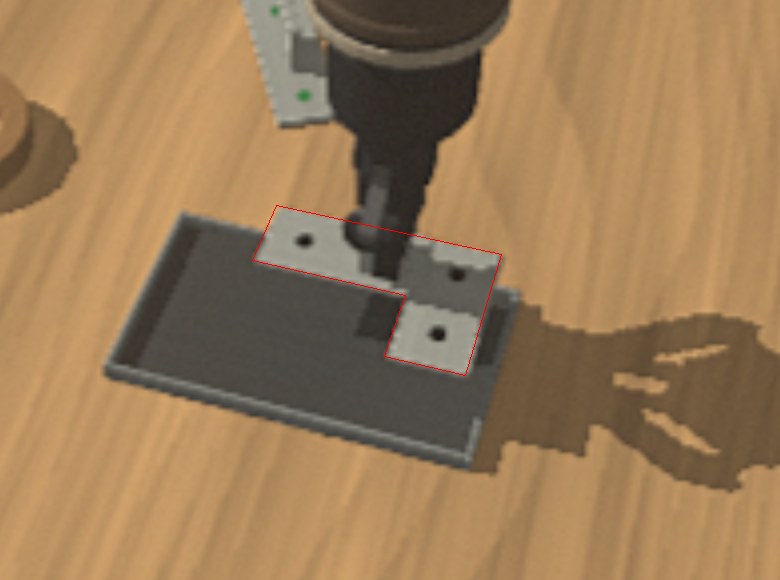

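The side view shows the held plate matching the predicted outline to about 1 mm, over the right corner of the tray. I'll lower it.

Scaled: 0.001 m is 0.2, 0.046 m is 9.2.

>>> {"name": "shift_gripper", "arguments": {"deltas": [{"d":[0.2, 0, 4], "aperture":0}, {"d":[0.2, 0, 7], "aperture":0}, {"d":[0.2, 0, 8.4], "aperture":0}, {"d":[0.2, 0, 9.2], "aperture":0}, {"d":[0.2, 0, 9.2], "aperture":0}]}}

```text
time: 4.9
tcp_pos: [0.5261, -0.0225, 0.0158]
ee_rot: [1.0, -0.014, 0.0, 0.0]
force: [1.8, -0.4, -4.5]
finger_gap: 0.0068
gripper_force: 60.0
```

Scaled: 0.001 m is 0.2.

>>> {"name": "shift_gripper", "arguments": {"deltas": [{"d":[0, 0, 0.2], "aperture":0}, {"d":[0, 0, 0.2], "aperture":0}]}}

```text
time: 5.1
tcp_pos: [0.5263, -0.0224, 0.0153]
ee_rot: [1.0, -0.014, 0.001, 0.0]
force: [-1.6, -0.2, 7.5]
finger_gap: 0.0069
gripper_force: 61.5
```

>>> {"name": "shift_gripper", "arguments": {"deltas": [{"aperture":0.03}, {"aperture":0.03}, {"aperture":0.03}, {"d":[0, 0, -6], "aperture":0.03}, {"d":[0, 0, -16], "aperture":0.03}, {"d":[0, 0, -26], "aperture":0.03}, {"d":[0, 0, -26], "aperture":0.03}]}}

```text
time: 5.8
tcp_pos: [0.5291, -0.0227, 0.1501]
ee_rot: [1.0, -0.014, 0.004, 0.0]
force: [0.4, 0.1, -0.6]
finger_gap: 0.0301
gripper_force: 0.0
```

```bash
python3 -c "
from h import *
go([.436,.244],.15,2.895)"
```

```text
[-0.    -0.009  0.219] [-0.1003 -0.2641 -0.0009] t 5.8
```

>>> {"name": "shift_gripper", "arguments": {"deltas": [{"turn_vec":[0, -0.045, 0.5], "d":[-3.6, -9.2, 0], "aperture":0.04}, {"turn_vec":[0, -0.045, 1.095], "d":[-7.2, -18.4, 0], "aperture":0.04}, {"turn_vec":[0, -0.045, 1.095], "d":[-10.6, -27.6, 0], "aperture":0.04}, {"turn_vec":[0, -0.045, 1.095], "d":[-14, -36.8, 0], "aperture":0.04}, {"turn_vec":[0, -0.045, 1.095], "d":[-17.4, -46, 0], "aperture":0.04}, {"turn_vec":[0, -0.045, 1.095], "d":[-20, -52.8, 0], "aperture":0.04}, {"turn_vec":[0, -0.045, 1.095], "d":[-20, -52.8, 0], "aperture":0.04}, {"turn_vec":[0, -0.045, 1.095], "d":[-20, -52.8, 0], "aperture":0.04}]}}

```text
time: 6.6
tcp_pos: [0.4325, 0.2449, 0.1442]
ee_rot: [0.993, -0.122, -0.005, 0.0]
force: [0.7, -0.2, -0.2]
finger_gap: 0.0399
gripper_force: 0.0
```

```bash
python3 -c "
from h import *
go([.436,.244],.012,2.895)
s=bot.snapshot('top');m=mask(s);cs,_=cv2.findContours(m,cv2.RETR_LIST,cv2.CHAIN_APPROX_NONE)
for c in cs:
    if 1000<cv2.contourArea(c)/16<3000:
        k=lfit(s,.008,c)
        if k and k[2].max()<.012: print(k[0],k[1],(k[2]*1e3).round(1))
print(slot('b'))
cv2.imwrite('pics/t4.png',cv2.resize(s['frame'][100:280,90:330,::-1],None,fx=3,fy=3))"
```

```text
[0.001 0.009 0.003] [ 0.0048 -0.0002  0.1321] t 6.6
[ 0.52508227 -0.0224413 ]
```

View pics/t4.png

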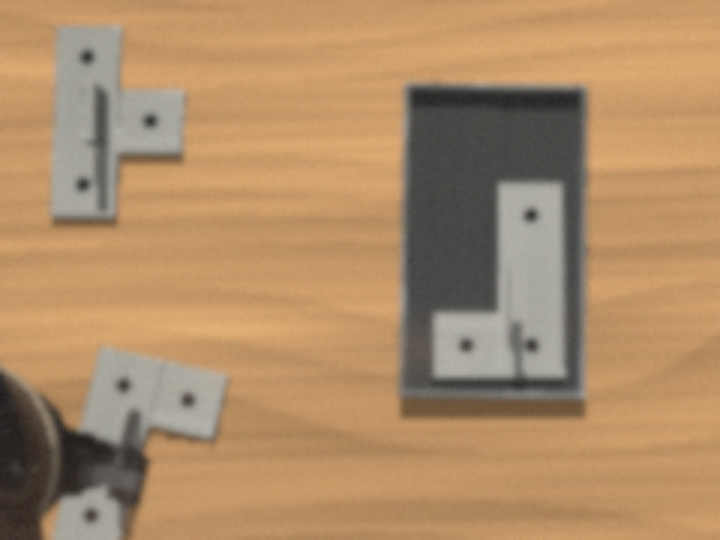

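Plate B lies in the tray's near-right corner (crop (500,290)), clear of the walls. The gripper is above A.

Scaled: 0.08 m is 16, 0.04 m is 8, 0.009 rad is 0.045.

>>> {"name": "shift_gripper", "arguments": {"deltas": [{"turn_vec":[0, 0.045, 0], "d":[0.8, 0, 0], "aperture":0.04}, {"turn_vec":[0, 0.045, 0], "d":[0.8, 0, 8], "aperture":0.04}, {"turn_vec":[0, 0.045, 0], "d":[0.8, 0, 16], "aperture":0.04}, {"turn_vec":[0, 0.045, 0], "d":[0.8, 0, 16], "aperture":0.04}, {"turn_vec":[0, 0.045, 0], "d":[0.8, 0, 16], "aperture":0.04}]}}

```text
time: 7.15
tcp_pos: [0.4362, 0.2424, 0.0644]
ee_rot: [0.992, -0.123, -0.001, 0.001]
force: [0.5, 0.2, 0.5]
finger_gap: 0.0398
gripper_force: 0.0
```

```bash
python3 -c "
from h import *
go([.436,.244],.012,2.895)"
```

```text
[ 0.002  0.001 -0.001] [-0.0005 -0.0016  0.0524] t 7.15
```

Scaled: 0.052 m is 10.4, 0.045 m is 9.

>>> {"name": "shift_gripper", "arguments": {"deltas": [{"d":[0, -0.3, 5], "aperture":0.04}, {"d":[0, -0.3, 9], "aperture":0.04}, {"d":[0, -0.3, 10.4], "aperture":0.04}, {"d":[0, -0.3, 10.4], "aperture":0.04}]}}

```text
time: 7.55
tcp_pos: [0.437, 0.2448, 0.0131]
ee_rot: [0.992, -0.123, 0.0, 0.0]
force: [0.7, -0.6, 0.2]
finger_gap: 0.0402
gripper_force: 0.0
```

>>> {"name": "shift_gripper", "arguments": {"deltas": [{"aperture":0.0}, {"aperture":0.0}, {"aperture":0.0}, {"aperture":0.0}, {"aperture":0.0}]}}

```text
time: 8.05
tcp_pos: [0.4372, 0.2451, 0.0136]
ee_rot: [0.992, -0.123, 0.001, 0.0]
force: [-2.1, -1.5, 15.2]
finger_gap: 0.0066
gripper_force: 59.5
```

>>> {"name": "shift_gripper", "arguments": {"deltas": [{"d":[0, 0, -4], "aperture":0.0}, {"d":[0, 0, -12], "aperture":0.0}, {"d":[0, 0, -20], "aperture":0.0}, {"d":[0, 0, -20], "aperture":0.0}, {"d":[0, 0, -20], "aperture":0.0}]}}

```text
time: 8.55
tcp_pos: [0.4369, 0.2451, 0.1132]
ee_rot: [0.992, -0.123, 0.001, -0.0]
force: [-0.4, -0.4, -5.2]
finger_gap: 0.0069
gripper_force: 59.9
```

```bash
python3 -c "
from h import *
go(slot('a'),.113,-.027)"
```

```text
[-0.    -0.002 -0.219] [0.2199 0.1898 0.0005] t 8.55
```

Scaled: 0.22 m is 44, 0.205 m is 41, -0.219 rad is -1.095.

>>> {"name": "shift_gripper", "arguments": {"deltas": [{"turn_vec":[0, 0, -0.3], "d":[7, 6, 0], "aperture":0}, {"turn_vec":[0, 0, -0.6], "d":[14, 12, 0], "aperture":0}, {"turn_vec":[0, 0, -0.9], "d":[21, 18.2, 0], "aperture":0}, {"turn_vec":[0, 0, -1.095], "d":[28, 24.2, 0], "aperture":0}, {"turn_vec":[0, 0, -1.095], "d":[35, 30.2, 0], "aperture":0}, {"turn_vec":[0, 0, -1.095], "d":[41, 35.4, 0], "aperture":0}, {"turn_vec":[0, 0, -1.095], "d":[44, 38, 0], "aperture":0}, {"turn_vec":[0, 0, -1.095], "d":[44, 38, 0], "aperture":0}]}}

```text
time: 9.35
tcp_pos: [0.6041, 0.0047, 0.1107]
ee_rot: [1.0, -0.015, -0.001, 0.001]
force: [-0.4, 0.5, -4.9]
finger_gap: 0.0072
gripper_force: 60.1
```

>>> {"name": "shift_gripper", "arguments": {"deltas": [{"d":[0, 0, 5], "aperture":0}, {"d":[0, 0, 10], "aperture":0}, {"d":[0, 0, 10], "aperture":0}, {"d":[0, 0, 10], "aperture":0}]}}

```text
time: 9.75
tcp_pos: [0.6024, 0.0076, 0.0618]
ee_rot: [1.0, -0.013, -0.001, 0.0]
force: [0.3, -1.5, -4.2]
finger_gap: 0.0065
gripper_force: 59.9
```

Run:
```python
from h import *
go(slot('a'),.0165,-.027)
for n in("side",):
    s=bot.snapshot(n);z=bot.read_state()["tcp_pos"][2]-.0135
    P=np.c_[L+0,np.zeros(6)+z+.005]; th=-.027+np.pi
    P[:,:2]=L@np.array([[np.cos(th),np.sin(th)],[-np.sin(th),np.cos(th)]])+bot.read_state()["tcp_pos"][:2]
    vis=cv2.resize(s["frame"],None,fx=4,fy=4)[:,:,::-1].copy(); p=((proj(s,P)+.5)*4).astype(int)
    cv2.polylines(vis,[p],True,(0,0,255),1); c=p.mean(0).astype(int)
    x,y=max(c[0]-380,0),max(c[1]-290,0)
    cv2.imwrite(f"pics/ha_{n}.png",vis[y:y+580,x:x+780])
```

```text
[0.001 0.003 0.   ] [0.0017 0.0001 0.0453] t 9.75
```

View pics/ha_side.png

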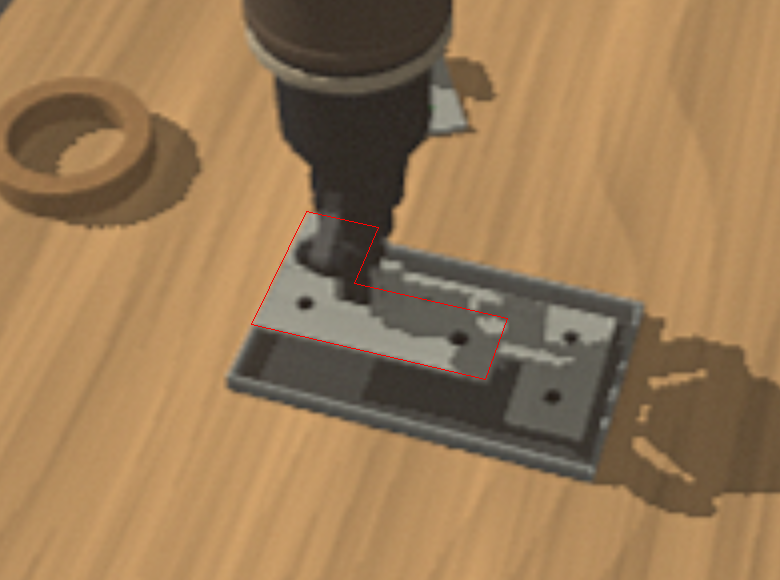

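The held plate A matches its predicted outline, with its leg on the near long side and its foot at the far end. I'll lower and release.

>>> {"name": "shift_gripper", "arguments": {"deltas": [{"d":[0.2, 0, 4], "aperture":0}, {"d":[0.2, 0, 6.8], "aperture":0}, {"d":[0.2, 0, 8.2], "aperture":0}, {"d":[0.2, 0, 9], "aperture":0}, {"d":[0.2, 0, 9], "aperture":0}, {"d":[0.2, 0, 9.2], "aperture":0}, {"d":[0.2, 0, 9.2], "aperture":0}]}}

```text
time: 10.5
tcp_pos: [0.6048, 0.0068, 0.0169]
ee_rot: [1.0, -0.014, 0.0, 0.0]
force: [0.1, 0.8, -4.5]
finger_gap: 0.0068
gripper_force: 60.0
```

Scaled: 0.001 m is 0.2.

>>> {"name": "shift_gripper", "arguments": {"deltas": [{"d":[0, 0, 0.2], "aperture":0}, {"d":[0, 0, 0.2], "aperture":0}]}}

```text
time: 10.7
tcp_pos: [0.6048, 0.0069, 0.0165]
ee_rot: [1.0, -0.014, 0.0, 0.0]
force: [-3.9, -0.2, 10.7]
finger_gap: 0.007
gripper_force: 62.3
```

>>> {"name": "shift_gripper", "arguments": {"deltas": [{"aperture":0.03}, {"aperture":0.03}, {"aperture":0.03}, {"d":[0, 0, -6], "aperture":0.03}, {"d":[0, 0, -16], "aperture":0.03}, {"d":[0, 0, -26], "aperture":0.03}, {"d":[0, 0, -26], "aperture":0.03}]}}

```text
time: 11.4
tcp_pos: [0.6083, 0.0069, 0.152]
ee_rot: [1.0, -0.014, 0.005, 0.001]
force: [0.7, -0.1, -0.2]
finger_gap: 0.0302
gripper_force: 0.0
```

>>> {"name": "shift_gripper", "arguments": {"deltas": [{"d":[-6, 8, -4], "aperture":0.03}, {"d":[-10, 16, -4], "aperture":0.03}, {"d":[-12, 24, -4], "aperture":0.03}, {"d":[-14, 32, -4], "aperture":0.03}, {"d":[-16, 40, -4], "aperture":0.03}, {"d":[-18, 48, -4], "aperture":0.03}, {"d":[-20, 56, -4], "aperture":0.03}, {"d":[-20, 56, -4], "aperture":0.03}]}}

```text
time: 12.2
tcp_pos: [0.4959, -0.2744, 0.1656]
ee_rot: [1.0, -0.015, 0.0, 0.001]
force: [-0.1, 1.2, 0.1]
finger_gap: 0.0302
gripper_force: 0.0
```

```bash
python3 -c "
from h import *
a=bot.snapshot('top')['frame'][100:260,190:320,::-1];b=bot.snapshot('side')['frame'][140:260,190:320,::-1]
cv2.imwrite('pics/end.png',np.hstack([cv2.resize(a,(390,480)),cv2.resize(b,(400,480))]))"
```

```text
(no output)
```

View pics/end.png

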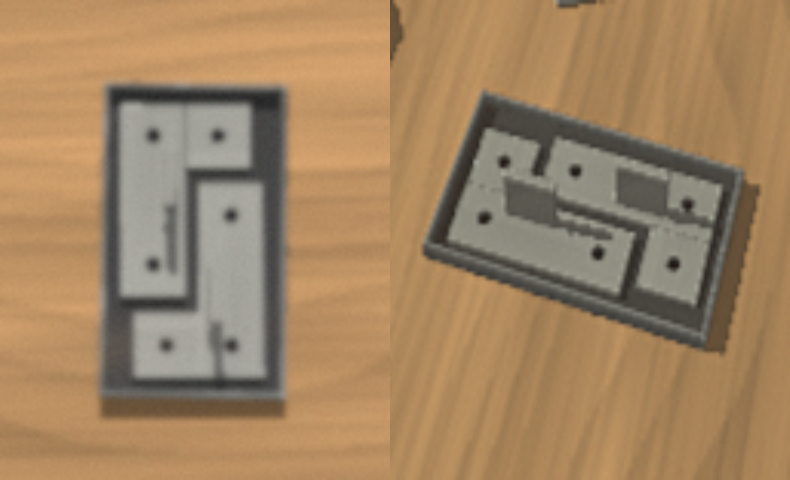

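Both plates lie flat in the tray, interlocked, with even gaps all round.

```bash
python3 -c "
from bench import bot
print(bot.hand_in())"
```

```text
the job is handed in; nothing more can be done
None
```

Both L-plates are in the tray, rib up, interlocked and flat inside the walls, confirmed in both camera views; I handed the job in after about 12 s of the 64 s allowed.

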